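# Count two canisters into the gift tray

## Task

This gift set takes two sprinkle canisters: of the three short, wide canisters, stand exactly two upright in the cardboard tray and leave the third standing where it is. Set them down gently and let go; the tall slim canister is not part of this set.

Things in the scene. Friction and masses are not known exactly. Their poses are not given: they have to be found in the camera images.
- tray: Shallow open tray of brown kraft cardboard, loose on the bench (0.6 kg), empty at the start. Outside 230 mm along its own x axis, 160 mm along its own y axis, 28 mm high; walls and floor 4 mm thick, so the inside is 222 x 152 mm and the inner floor lies 4 mm above the bench. Origin: centre of its underside, z up.
- canister_1: One of three equal short, wide canisters: brown kraft-board body, grey metal lid, round, 52 mm in diameter, 58 mm high, 0.08 to 0.17 kg, rigid, standing upright on the bench. Origin: centre of its underside, z along its axis, up. It can be gripped across the diameter from above at any yaw.
- canister_2: Second of the three equal short, wide canisters: same size and origin as canister_1. The three and one tall slim canister of the same materials (38 mm in diameter, 88 mm high, loose, not listed) stand in mixed order at the four corners of a rough square to the right of the tray, neighbours at least 110 mm apart, centre to centre.
- canister_3: Third of the three equal short, wide canisters: same size and origin as canister_1.
Mind the look-alikes: they are no part of the job. Leave any purple look-alike of the canister_3 alone. Leave any orange look-alike of the canister_1 alone.

How it is judged (in metres and radians):
At the end, for the whole second after the job is handed in: Any two of the three short canisters stand upright (within 10 degrees) on the tray's floor, wholly inside its walls; the third still stands upright within 30 mm of where it started; tray flat on the bench, all at rest ((((distance of canister_1 from where it was at the start of the episode below 0.03 m and angle between canister_1's own z axis and vertical below 0.17 rad and linear speed of canister_1 below 0.03 m/s) and (x of canister_2 in the frame of tray between -0.09 and 0.09 m and y of canister_2 in the frame of tray between -0.056 and 0.056 m and z of canister_2 in the frame of tray between -0.002 and 0.012 m and angle between canister_2's own z axis and vertical below 0.17 rad and linear speed of canister_2 below 0.03 m/s) and (x of canister_3 in the frame of tray between -0.09 and 0.09 m and y of canister_3 in the frame of tray between -0.056 and 0.056 m and z of canister_3 in the frame of tray between -0.002 and 0.012 m and angle between canister_3's own z axis and vertical below 0.17 rad and linear speed of canister_3 below 0.03 m/s)) or ((distance of canister_2 from where it was at the start of the episode below 0.03 m and angle between canister_2's own z axis and vertical below 0.17 rad and linear speed of canister_2 below 0.03 m/s) and (x of canister_1 in the frame of tray between -0.09 and 0.09 m and y of canister_1 in the frame of tray between -0.056 and 0.056 m and z of canister_1 in the frame of tray between -0.002 and 0.012 m and angle between canister_1's own z axis and vertical below 0.17 rad and linear speed of canister_1 below 0.03 m/s) and (x of canister_3 in the frame of tray between -0.09 and 0.09 m and y of canister_3 in the frame of tray between -0.056 and 0.056 m and z of canister_3 in the frame of tray between -0.002 and 0.012 m and angle between canister_3's own z axis and vertical below 0.17 rad and linear speed of canister_3 below 0.03 m/s)) or ((distance of canister_3 from where it was at the start of the episode below 0.03 m and angle between canister_3's own z axis and vertical below 0.17 rad and linear speed of canister_3 below 0.03 m/s) and (x of canister_1 in the frame of tray between -0.09 and 0.09 m and y of canister_1 in the frame of tray between -0.056 and 0.056 m and z of canister_1 in the frame of tray between -0.002 and 0.012 m and angle between canister_1's own z axis and vertical below 0.17 rad and linear speed of canister_1 below 0.03 m/s) and (x of canister_2 in the frame of tray between -0.09 and 0.09 m and y of canister_2 in the frame of tray between -0.056 and 0.056 m and z of canister_2 in the frame of tray between -0.002 and 0.012 m and angle between canister_2's own z axis and vertical below 0.17 rad and linear speed of canister_2 below 0.03 m/s))) and angle between tray's own z axis and vertical below 0.1 rad and linear speed of tray below 0.03 m/s); the robot touches nothing.
It fails at once if a canister is pressed or slammed onto the tray with more than 40 N (contact force between any of canister_1, canister_2, canister_3 and tray above 40 N).
It fails at once if a canister is let fall into the tray from more than about 25 mm (it moves above 0.7 m/s over the tray with no finger touching it) ((horizontal distance between canister_1 and tray below 0.12 m and linear speed of canister_1 above 0.7 m/s and contact force between canister_1 and the fingers below 0.1 N) or (horizontal distance between canister_2 and tray below 0.12 m and linear speed of canister_2 above 0.7 m/s and contact force between canister_2 and the fingers below 0.1 N) or (horizontal distance between canister_3 and tray below 0.12 m and linear speed of canister_3 above 0.7 m/s and contact force between canister_3 and the fingers below 0.1 N)).
It also fails if it takes over 56 s, if anything falls off the work surface, if the arm or the gripper's body presses on something with over 40 N, if the wrist force passes 120 N, or if a joint passes its speed limit or range.

## Robot

A 6-joint arm with a two-finger parallel gripper is mounted at the origin on a cart in front of the work surface, level with it; the furniture and walls round the work are solid. World frame = base frame: x ahead of the robot, y to its left, z up, the work surface at z = 0. Lengths are in mm, angles in rad, forces in N, time in s.
With the tool pointing down it reaches from about 375 to 925 mm from the base axis. Payload 5.7 kg.
Tool frame: the origin (TCP) lies at the very end of the fingers, on their centre line; the grasp point (between the pads) lies 19 mm behind it (r.tcp_to_grasp is the distance from the TCP to the grasp point, in mm); z points along the fingers, y is the direction in which the jaws open and shut (so a half turn about z gives the same grasp; the last joint's range is limited). The gripper opens to 88 mm and grips with 3 to 60 N. Pads are 20 mm wide; open, the fingers measure 115 mm over their backs; the gripper's body (75 mm by 178 mm) begins 61 mm behind the grasp point.
Start: joints at [1.195, 0.359, 1.51, -0, 1.272, -0.115], TCP at [154.706, 579.679, 222.623] pointing down, gripper open.
Joint ranges: [-2.97, 2.97], [-1.01, 2.36], [0.21, 2.38], [-0.96, 4.11], [0.2, 2.71], [-2.98, 2.98]. Speed limits (rad/s): [2.39, 2.39, 3.14, 3.14, 3.14, 3.14].

## Interface

Orientations are given as a unit quaternion [w, x, y, z].
In Python, from plant import r gives the robot as it stands. The module is installed in compiled form; this text tells all that it offers.
- The arm moves only by the tool step_arm, never from a script. Its argument "plan" is a list of rows, each an object with "grip": the gripper's target within -1 to 1 (shut at 1, half-way at 0, fully open at -1); "linear": the shift along the tool's x, y, z each as a share of 0.1 m, from -1 to 1, a list of three; "twist": the turn about the tool's z as a share of 360 degrees, from -1 to 1. In form: [{"grip": grip, "linear": [dx, dy, dz], "twist": twist}, ...]. A call has 1 to 10 rows; each row is the pose to reach, as a shift and turn from the pose commanded when the call began, along the tool's axes at that moment, turning the shorter way round; what a row does not reach only later rows make up. A row lasts 1/8 s, in which the tool goes at most 62.5 mm and 10.7 degrees, less where a joint would pass 70% of its speed; a pose out of reach is approached as far as the arm can. A call with a number of a shift or a turn outside -1 to 1 is refused whole. A call with a gripper value outside its range is refused whole. The fingers move at their own pace and stop on an object; "force" is the grip in N (left out, the last holds). Time passes only in rows, so rows that repeat a pose let the fingers close. It gives the time, the measured TCP pose, the force and the opening at its end, in the units of the state.
- r.sense(): the state, without advancing time (a new reading comes with each control period).
- r.grab_frame(name): name is "scene" or "top" or "wrist"; returns a dict with "color" (384x512x3 uint8, red, green, blue), "fx", "fy", "cx", "cy" (pixels), "camera_from_world" (4x4, takes a point from world to camera coordinates). Camera axes: x right, y down, z forward; pixel columns grow to the right and rows downward; lengths in mm; the calibration is good to about 2 mm. A picture is of the moment at which its call begins. There is no depth.
- r.close_job(): hands the job in, once; it reports no verdict.
The state is a dict: "t": time; "joint_pos": joint angles; "qd": joint speeds; "joint_torque": joint torques, N m; "ee_pos": TCP position; "tool_rot": TCP orientation; "ft_force": force on the tool from outside, world axes, zero at the start; "ft_torque": the same for the moment, N m; "opening": finger opening in mm.
Only numpy, scipy, OpenCV 4.12 (cv2) and the standard library are available. Lean on these libraries where they do the work, as an engineer would, in place of code of your own. Each camera call takes 0.05 s, during which the arm holds its last target.

## Working session

There is one attempt and no reset: what is moved stays moved. The work goes in short steps, Python scripts to look and compute and a tool call to move; the robot and the scene stay as the last step left them, time stands still between calls to the robot, and variables do not carry over. Pictures are saved under pics/ and viewed, and the job is handed in when it is done.

Besides the shell and the picture viewer there is one more tool, called after "Emit:" in YAML: its name, and indented under it one key for each argument. step_arm: Moves the arm, as the interface text tells. Its arguments: {"type":"object","properties":{"plan":{"type":"array","items":{"type":"object","properties":{"grip":{"type":"number"},"linear":{"type":"array","items":{"type":"number"}},"twist":{"type":"number"}}}},"force":{"type":"number"}},"required":["plan"]}

```bash
mkdir -p pics; python3 - <<'E'
from plant import r
import cv2,numpy as np
s=r.sense();print(s)
for n in("scene","top"):
    f=r.grab_frame(n);cv2.imwrite(f"pics/{n}0.png",f["color"][:,:,::-1])
    np.savez(f"{n}0.npz",**f);print(n,f["fx"],f["fy"],f["cx"],f["cy"],np.round(f["camera_from_world"],3).tolist())
E
```

```text
{'t': 0.0, 'joint_pos': array([ 1.19492039e+00,  3.59504852e-01,  1.51140831e+00,  8.45065259e-06,
        1.27247095e+00, -1.15099500e-01]), 'qd': array([ 1.20432630e-03,  7.37412774e-04,  2.32846011e-04, -5.25014336e-04,
       -8.17975583e-05, -9.18965194e-04]), 'joint_torque': array([ 1.59266179e-03, -5.15380132e+01, -2.70737153e+01,  6.76983967e-02,
        3.49226582e-02, -9.03160026e-05]), 'ee_pos': array([154.45553941, 579.08687577, 221.81884699]), 'tool_rot': array([-2.21604929e-04,  1.30020259e-01,  9.91510933e-01, -8.67892314e-04]), 'ft_force': array([-0.62950837,  0.96301872, -0.1341585 ]), 'ft_torque': array([0.0355335 , 0.00412284, 0.01698355]), 'opening': 87.76124684901004}
scene 352.4682460011365 352.4682460011365 256.10439027112386 189.85971626303296 [[0.626, -0.78, -0.009, -426.934], [-0.54, -0.425, -0.726, 245.314], [0.562, 0.459, -0.688, 655.143], [0.0, 0.0, 0.0, 1.0]]
top 441.09497285253167 441.09497285253167 251.19090901561904 192.23018926797388 [[0.091, -0.996, 0.0, -146.138], [-0.972, -0.089, -0.216, 498.071], [0.215, 0.019, -0.976, 1202.78], [0.0, 0.0, 0.0, 1.0]]
```

View pics/scene0.png

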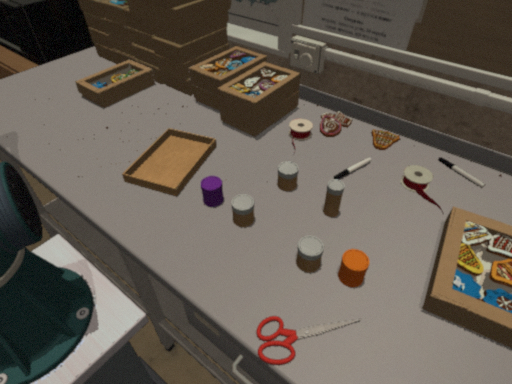

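View pics/top0.png

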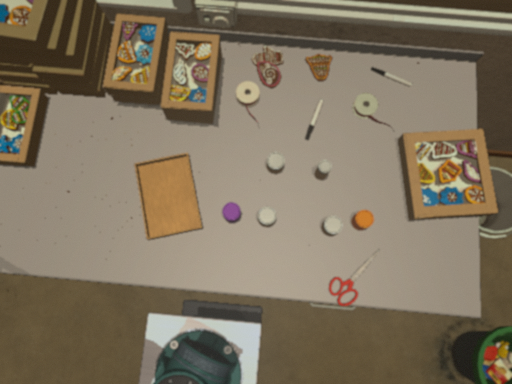

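The scene view shows the tray at (171,160), and the top view shows it at (169,196). In the top view there are three grey-lidded canisters that look short, at (275,162), (267,216) and (332,225). The tall slim one is at (323,168), purple at (232,212) and orange at (364,219). I'll measure positions and check with an enlarged crop.

```bash
cat > h.py <<'E'
import numpy as np,cv2
def ray(f,u,v,z):
    M=np.array(f["camera_from_world"]);R=M[:3,:3];c=-R.T@M[:3,3]
    d=R.T@np.array([(u-f["cx"])/f["fx"],(v-f["cy"])/f["fy"],1.]);return c+d*(z-c[2])/d[2]
def proj(f,p):
    q=np.array(f["camera_from_world"])@np.r_[p,1.];return f["fx"]*q[0]/q[2]+f["cx"],f["fy"]*q[1]/q[2]+f["cy"]
E
python3 - <<'E'
from h import *
T=dict(np.load("top0.npz"));S=dict(np.load("scene0.npz"))
im=T["color"];hsv=cv2.cvtColor(im,cv2.COLOR_RGB2HSV)
for n,(u,v) in dict(a=(275,162),b=(267,216),c=(332,225),slim=(323,168),pur=(232,212),org=(364,219)).items():
    print(n,im[v-2,u],im[v-20,u],im[v+14,u])
# tray
m=cv2.inRange(hsv,(8,70,40),(25,255,255));m[:, :120]=0;m[:,215:]=0;m[:130]=0
c=max(cv2.findContours(m,0,2)[0],key=cv2.contourArea);r_=cv2.minAreaRect(c);print("tray px",r_)
ap=cv2.approxPolyDP(c,8,True)[:,0];print(ap.tolist())
for z in(0,28):print(z,[np.round(ray(T,*p,z)).tolist()[:2] for p in ap])
cr=cv2.resize(im[130:260,200:400],None,fx=4,fy=4,interpolation=2);cv2.imwrite("pics/ct.png",cr[:,:,::-1])
cr=cv2.resize(S["color"][140:300,180:380],None,fx=3.7,fy=3.7,interpolation=2);cv2.imwrite("pics/cs.png",cr[:,:,::-1])
cr=cv2.resize(im[140:250,110:220],None,fx=5,fy=5,interpolation=2);cv2.imwrite("pics/tr.png",cr[:,:,::-1])
E
```

```text
a [179 174 151] [159 149 132] [166 154 136]
b [191 185 162] [166 154 137] [170 158 142]
c [186 182 158] [165 153 136] [167 155 138]
slim [180 174 152] [158 148 131] [163 151 134]
pur [140  81 143] [168 155 138] [170 160 141]
org [199 124  44] [161 149 131] [162 148 133]
tray px ((167.01715087890625, 195.59097290039062), (79.015625, 57.86598587036133), 79.33021545410156)
[[187, 152], [134, 163], [147, 239], [202, 227]]
0 [[628.0, 106.0], [579.0, 261.0], [355.0, 190.0], [404.0, 35.0]]
28 [[620.0, 101.0], [572.0, 253.0], [352.0, 183.0], [401.0, 31.0]]
```

View pics/ct.png

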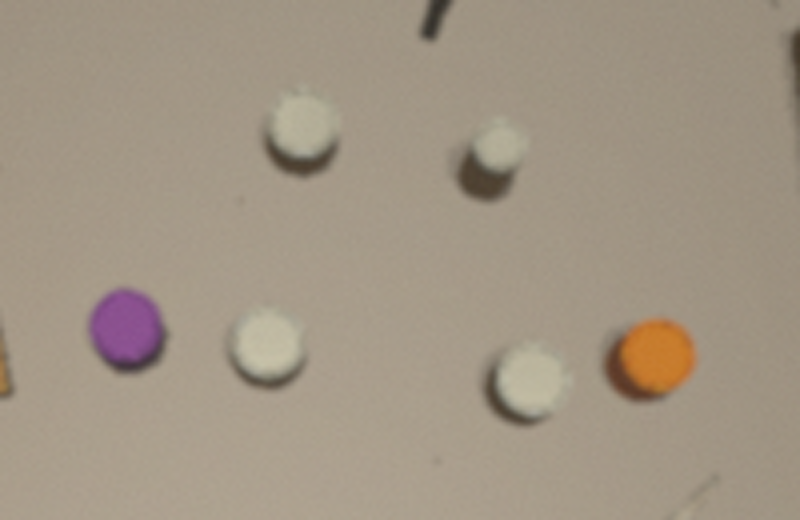

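View pics/cs.png

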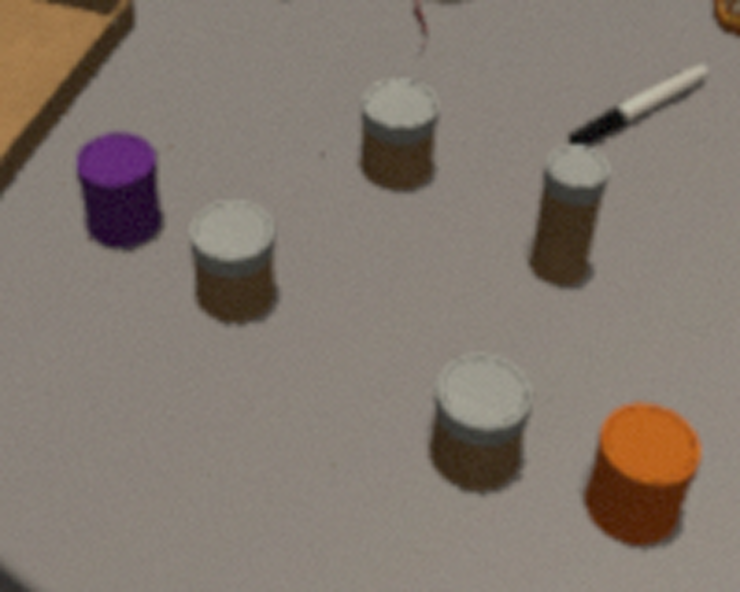

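View pics/tr.png

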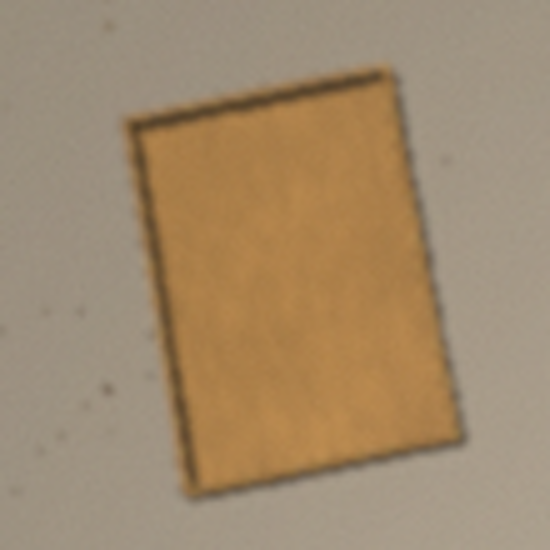

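The crops confirm it. The three short, wide, grey-lidded canisters are a (275,162), b (267,216) and c (332,225). The tall slim one is at (323,168), and purple and orange are look-alikes. I'll move a and b and leave c, which stands next to orange. Next I'll locate them precisely.

```bash
python3 - <<'E'
from h import *
T=dict(np.load("top0.npz"));S=dict(np.load("scene0.npz"))
def lid(f,u,v):
    im=f["color"];x0,y0=int(u)-22,int(v)-22
    cr=im[y0:y0+44,x0:x0+44].astype(int);k=8
    cr=cv2.resize(cr.astype(np.uint8),None,fx=k,fy=k,interpolation=cv2.INTER_CUBIC)
    g=cr[:,:,2].astype(float); # blue brighter on lid
    bg=np.median(g); c0=g[22*k-8:22*k+8,22*k-8:22*k+8].mean(); m=((g>(bg+c0)/2)*255).astype(np.uint8)
    m=cv2.morphologyEx(m,cv2.MORPH_OPEN,np.ones((17,17)))
    cs=cv2.findContours(m,0,2)[0];c=max(cs,key=cv2.contourArea);e=cv2.minAreaRect(c);(a,b),w,_=cv2.fitEllipse(cv2.convexHull(c))
    return x0+(a+.5)/k-.5,y0+(b+.5)/k-.5,w[0]/k,w[1]/k
for n,t,s,h in(("a",(275,162),(288,168),58),("b",(267,216),(243,202),58),("c",(332,225),(310,246),58),("slim",(324,166),(336,186),88)):
    for f,p in((T,t),(S,s)):
        e=lid(f,*p);print(n,np.round(e,1),np.round(ray(f,e[0],e[1],h),1))
px=[(110+x/5,140+y/5) for x,y in((127,118),(392,68),(467,440),(190,497))]
P=np.array([ray(T,*p,28) for p in px]);print(P.round(),P.mean(0).round(1),[np.linalg.norm(P[i]-P[i-1]).round() for i in range(4)])
d=(P[0]+P[1]-P[2]-P[3]);print("tray x axis yaw",np.arctan2(d[1],d[0]))
E
```

```text
a [275.1 160.2  13.9  14.9] [ 609.1 -160.4   58. ]
a [287.5 167.3  12.8  17.9] [ 607.5 -161.3   58. ]
b [266.5 214.9  15.   15.4] [ 447.5 -149.2   58. ]
b [241.9 201.4  15.5  21.2] [ 445.5 -149.4   58. ]
c [332.8 224.5  15.3  15.8] [ 437.3 -336.    58. ]
c [309.8 245.8  17.2  22.8] [ 434.4 -337.1   58. ]
slim [325.7 164.5  10.3  13. ] [ 600.3 -302.2   88. ]
slim [335.6 184.4  10.   13.7] [ 594.8 -300.1   88. ]
[[570. 249.  28.]
 [615.  97.  28.]
 [398.  27.  28.]
 [352. 180.  28.]] [483.8 138.   28. ] [np.float64(229.0), np.float64(159.0), np.float64(228.0), np.float64(160.0)]
tray x axis yaw 0.3076771759327866
```

Emit:
step_arm:
  plan:
    - {"grip":-1,"linear":[-0.5,-0.5,0],"twist":-0.03}
    - {"grip":-1,"linear":[-1,-1,0],"twist":-0.06}
    - {"grip":-1,"linear":[-1,-1,0],"twist":-0.09}
    - {"grip":-1,"linear":[-1,-1,0],"twist":-0.09}

```text
t: 0.6
ee_pos: [225.9, 456.0, 222.5]
tool_rot: [-0.0, -0.15, 0.989, -0.0]
ft_force: [-0.2, 0.2, 0.8]
opening: 88.0
```

Emit:
step_arm:
  plan:
    - {"grip":-1,"linear":[-0.12,-0.5,0],"twist":0}
    - {"grip":-1,"linear":[-0.25,-1,0],"twist":0}

```text
t: 0.85
ee_pos: [279.6, 369.8, 222.6]
tool_rot: [0.0, -0.151, 0.989, 0.0]
ft_force: [0.5, 0.4, -0.1]
opening: 88.1
```

Emit:
step_arm:
  plan:
    - {"grip":-1,"linear":[-0.12,-0.5,0],"twist":0}
    - {"grip":-1,"linear":[-0.25,-1,0],"twist":0}

```text
t: 1.1
ee_pos: [333.9, 281.4, 222.7]
tool_rot: [0.0, -0.15, 0.989, 0.0]
ft_force: [0.7, 0.8, -1.1]
opening: 88.1
```

Emit:
step_arm:
  plan:
    - {"grip":-1,"linear":[-0.12,-0.5,0],"twist":0}
    - {"grip":-1,"linear":[-0.25,-1,0],"twist":0}

```text
t: 1.35
ee_pos: [388.2, 193.3, 222.8]
tool_rot: [0.0, -0.15, 0.989, 0.0]
ft_force: [-0.2, 0.9, 0.3]
opening: 88.2
```

Emit:
step_arm:
  plan:
    - {"grip":-1,"linear":[-0.12,-0.5,0],"twist":0}
    - {"grip":-1,"linear":[-0.25,-1,0],"twist":0}

```text
t: 1.6
ee_pos: [442.3, 105.3, 222.8]
tool_rot: [0.0, -0.15, 0.989, 0.0]
ft_force: [0.1, 0.6, -0.1]
opening: 88.1
```

Emit:
step_arm:
  plan:
    - {"grip":-1,"linear":[-0.12,-0.5,0],"twist":0}
    - {"grip":-1,"linear":[-0.25,-1,0],"twist":0}

```text
t: 1.85
ee_pos: [496.3, 17.2, 222.6]
tool_rot: [0.0, -0.15, 0.989, 0.0]
ft_force: [0.7, 1.5, 0.3]
opening: 88.0
```

Emit:
step_arm:
  plan:
    - {"grip":-1,"linear":[-0.12,-0.5,0],"twist":0}
    - {"grip":-1,"linear":[-0.25,-1,0],"twist":0}
    - {"grip":-1,"linear":[-0.25,-1,0],"twist":0}
    - {"grip":-1,"linear":[-0.25,-1,0],"twist":0}

```text
t: 2.35
ee_pos: [548.4, -69.0, 222.1]
tool_rot: [-0.001, -0.151, 0.989, 0.001]
ft_force: [-0.6, 0.4, -0.1]
opening: 88.1
```

Emit:
step_arm:
  plan:
    - {"grip":-1,"linear":[-0.14,-0.5,0.2],"twist":0}
    - {"grip":-1,"linear":[-0.28,-1,0.6],"twist":0}
    - {"grip":-1,"linear":[-0.28,-1,0.6],"twist":0}
    - {"grip":-1,"linear":[-0.28,-1,0.6],"twist":0}

```text
t: 2.85
ee_pos: [604.5, -155.2, 162.5]
tool_rot: [-0.001, -0.152, 0.988, 0.001]
ft_force: [-0.8, -0.1, 0.2]
opening: 87.6
```

```bash
python3 - <<'E'
from plant import r
from h import *
print(r.sense()["ee_pos"])
f=r.grab_frame("wrist");np.savez("w1.npz",**f)
im=f["color"].copy()
for z in(0,58):
    for x,y in((607,-161),):
        print(z,proj(f,(x,y,z)));cv2.circle(im,tuple(int(v) for v in proj(f,(x,y,z))),3,(255,0,0),-1)
cv2.imwrite("pics/w1.png",im[:,:,::-1])
E
```

```text
[ 604.5242837  -155.20582329  162.46668418]
0 (np.float64(251.26669297927484), np.float64(180.67292659144647))
58 (np.float64(250.12928301889224), np.float64(194.9008733762106))
```

View pics/w1.png

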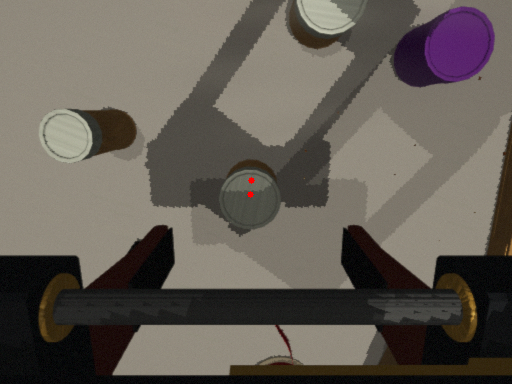

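The wrist view shows canister a's lid centred at about (250,199), between the fingers. The slim one is at (70,135), canister b at (325,15) and purple at (460,45). I'll refine a from this view.

```bash
python3 - <<'E'
from h import *
f=dict(np.load("w1.npz"))
p=ray(f,250,199,58);print(p, [ (ray(f,220,199,58)-ray(f,280,199,58)).round()])
d=p[:2]-np.array([604.52,-155.21]);a=np.arctan2(.988,-.152)*2
print(d@[np.cos(a),np.sin(a)], d@[np.sin(a),-np.cos(a)], a)
print("purple",ray(f,460,45,58))
E
```

```text
[ 610.36505007 -160.07193512   58.        ] [array([ 15., -47.,   0.])]
-4.113367837297308 -6.393999416310115 3.4468913103803236
purple [451.43429375 -46.82246957  58.        ]
```

Emit:
step_arm:
  plan:
    - {"grip":-1,"linear":[-0.04,-0.06,0.3],"twist":0}
    - {"grip":-1,"linear":[-0.04,-0.06,0.7],"twist":0}
    - {"grip":-1,"linear":[-0.04,-0.06,0.7],"twist":0}
    - {"grip":-1,"linear":[-0.04,-0.06,0.7],"twist":0}

```text
t: 3.4
ee_pos: [611.7, -161.0, 94.7]
tool_rot: [0.001, -0.152, 0.988, -0.0]
ft_force: [0.3, -0.8, 0.7]
opening: 87.6
```

Emit:
step_arm:
  plan:
    - {"grip":-1,"linear":[0,0,0.25],"twist":0}
    - {"grip":-1,"linear":[0,0,0.5],"twist":0}
    - {"grip":-1,"linear":[0,0,0.66],"twist":0}
    - {"grip":-1,"linear":[0,0,0.66],"twist":0}
    - {"grip":-1,"linear":[0,0,0.66],"twist":0}

```text
t: 4.03
ee_pos: [611.9, -161.9, 27.9]
tool_rot: [0.001, -0.152, 0.988, -0.001]
ft_force: [-0.2, 0.3, 0.1]
opening: 87.7
```

```bash
python3 - <<'E'
from plant import r
from h import *
print(r.sense()["ee_pos"])
f=r.grab_frame("wrist")
cv2.imwrite("pics/w2.png",f["color"][:,:,::-1])
E
```

```text
[ 611.8829771  -161.89432534   27.90054605]
```

View pics/w2.png

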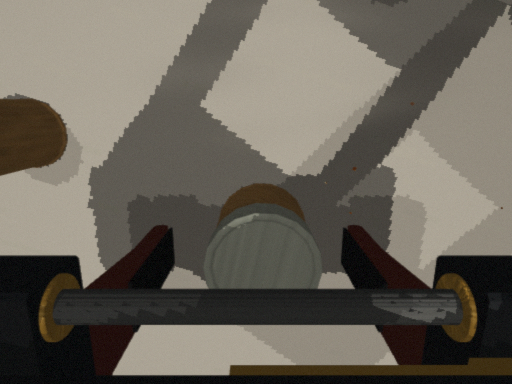

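The lid sits between the fingers, centred at about (263,268). I'll close on it.

Emit:
step_arm:
  force: 20
  plan:
    - {"grip":1,"linear":[0,0,0],"twist":0}
    - {"grip":1,"linear":[0,0,0],"twist":0}
    - {"grip":1,"linear":[0,0,0],"twist":0}
    - {"grip":1,"linear":[0,0,0],"twist":0}
    - {"grip":1,"linear":[0,0,0],"twist":0}
    - {"grip":1,"linear":[0,0,0],"twist":0}

```text
t: 4.82
ee_pos: [610.8, -161.4, 26.7]
tool_rot: [-0.0, -0.152, 0.988, 0.0]
ft_force: [-0.4, 1.3, 2.3]
opening: 51.7
```

Emit:
step_arm:
  plan:
    - {"grip":1,"linear":[0,0,-0.1],"twist":0}
    - {"grip":1,"linear":[0,0,-0.3],"twist":0}
    - {"grip":1,"linear":[0,0,-0.6],"twist":0}
    - {"grip":1,"linear":[0,0,-0.9],"twist":0}
    - {"grip":1,"linear":[0,0,-0.9],"twist":0}
    - {"grip":1,"linear":[0,0,-0.9],"twist":0}

```text
t: 5.58
ee_pos: [610.4, -161.5, 115.9]
tool_rot: [-0.0, -0.152, 0.988, 0.0]
ft_force: [-0.4, 0.4, -2.3]
opening: 51.6
```

```bash
python3 - <<'E'
from plant import r
from h import *
print(r.sense()["ee_pos"])
f=r.grab_frame("wrist");np.savez("w3.npz",**f)
cv2.imwrite("pics/w3.png",f["color"][:,:,::-1])
E
```

```text
[ 610.35552332 -161.48255975  115.91642467]
```

View pics/w3.png

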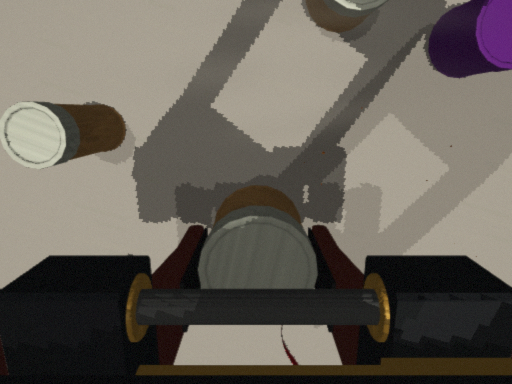

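Canister a is held upright with a 51.7 mm opening, which matches the 52 mm diameter. Now I'll carry it to the tray.

Emit:
step_arm:
  plan:
    - {"grip":1,"linear":[-0.02,0.2,0],"twist":0}
    - {"grip":1,"linear":[-0.04,0.6,0],"twist":0}
    - {"grip":1,"linear":[-0.07,1,0],"twist":0}

```text
t: 6.0
ee_pos: [586.0, -62.0, 115.5]
tool_rot: [-0.001, -0.151, 0.988, 0.001]
ft_force: [0.7, 0.0, -1.8]
opening: 51.7
```

Emit:
step_arm:
  plan:
    - {"grip":1,"linear":[-0.02,0.3,0],"twist":0}
    - {"grip":1,"linear":[-0.04,0.6,0],"twist":0}
    - {"grip":1,"linear":[-0.07,1,0],"twist":0}

```text
t: 6.38
ee_pos: [562.8, 35.2, 115.8]
tool_rot: [-0.001, -0.152, 0.988, 0.0]
ft_force: [0.5, 0.2, -1.5]
opening: 51.6
```

Emit:
step_arm:
  plan:
    - {"grip":1,"linear":[-0.02,0.3,0],"twist":0}
    - {"grip":1,"linear":[-0.04,0.6,0],"twist":0}
    - {"grip":1,"linear":[-0.07,0.85,0],"twist":0}
    - {"grip":1,"linear":[-0.07,1,0],"twist":0}
    - {"grip":1,"linear":[-0.07,1,0],"twist":0}

```text
t: 7.0
ee_pos: [539.8, 131.8, 116.2]
tool_rot: [-0.001, -0.153, 0.988, -0.0]
ft_force: [0.6, -0.7, -2.1]
opening: 51.9
```

Emit:
step_arm:
  plan:
    - {"grip":1,"linear":[-0.01,0.23,0],"twist":0}
    - {"grip":1,"linear":[-0.01,0.23,0.2],"twist":0}
    - {"grip":1,"linear":[-0.01,0.23,0.45],"twist":0}
    - {"grip":1,"linear":[-0.01,0.23,0.45],"twist":0}

```text
t: 7.5
ee_pos: [533.4, 152.1, 70.0]
tool_rot: [-0.002, -0.151, 0.988, -0.0]
ft_force: [-1.1, 0.9, -0.9]
opening: 52.0
```

```bash
python3 - <<'E'
from plant import r
from h import *
print(r.sense()["ee_pos"])
for n in("scene","top"):
    f=r.grab_frame(n);c=f["color"][60:260,100:300] if n=="scene" else f["color"][110:270,100:260]
    c=cv2.resize(c,(560,560),interpolation=2);cv2.imwrite(f"pics/{n}4.png",c[:,:,::-1])
E
```

```text
[533.42056939 152.0546534   70.02058105]
```

View pics/scene4.png

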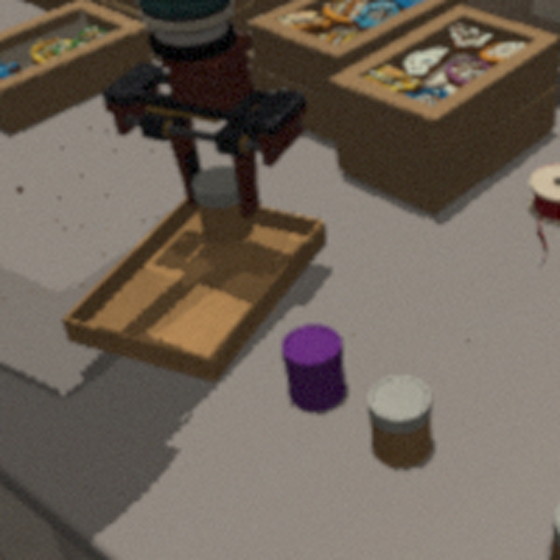

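View pics/top4.png

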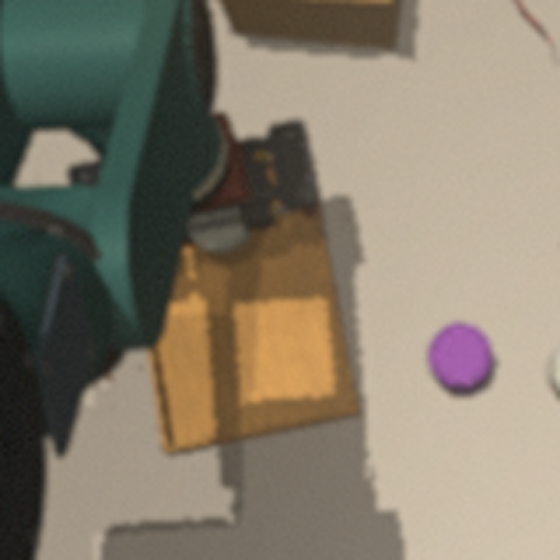

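Canister a hangs over the far half of the tray, and both views agree with the computed position. I'll lower it gently.

Emit:
step_arm:
  plan:
    - {"grip":1,"linear":[0,0,0.1],"twist":0}
    - {"grip":1,"linear":[0,0,0.2],"twist":0}
    - {"grip":1,"linear":[0,0,0.3],"twist":0}
    - {"grip":1,"linear":[0,0,0.34],"twist":0}
    - {"grip":1,"linear":[0,0,0.36],"twist":0}
    - {"grip":1,"linear":[0,0,0.38],"twist":0}
    - {"grip":1,"linear":[0,0,0.38],"twist":0}
    - {"grip":1,"linear":[0,0,0.38],"twist":0}

```text
t: 8.6
ee_pos: [535.2, 153.1, 33.8]
tool_rot: [0.0, -0.152, 0.988, -0.0]
ft_force: [-0.6, -0.3, -1.8]
opening: 51.5
```

Emit:
step_arm:
  plan:
    - {"grip":1,"linear":[0,0,0.01],"twist":0}
    - {"grip":1,"linear":[0,0,0.02],"twist":0}
    - {"grip":1,"linear":[0,0,0.02],"twist":0}

```text
t: 8.98
ee_pos: [535.0, 153.1, 31.6]
tool_rot: [-0.0, -0.152, 0.988, -0.0]
ft_force: [-0.2, -0.3, -1.9]
opening: 51.9
```

Emit:
step_arm:
  plan:
    - {"grip":1,"linear":[0,0,0.005],"twist":0}
    - {"grip":1,"linear":[0,0,0.01],"twist":0}
    - {"grip":1,"linear":[0,0,0.01],"twist":0}

```text
t: 9.35
ee_pos: [535.1, 153.1, 30.7]
tool_rot: [0.0, -0.152, 0.988, -0.0]
ft_force: [-0.8, -0.9, 0.6]
opening: 52.3
```

The force has changed sign, so the canister is touching the tray floor. I'll release and rise.

Emit:
step_arm:
  plan:
    - {"grip":-0.2,"linear":[0,0,0],"twist":0}
    - {"grip":-0.6,"linear":[0,0,0],"twist":0}
    - {"grip":-0.8,"linear":[0,0,0],"twist":0}
    - {"grip":-0.8,"linear":[0,0,0],"twist":0}
    - {"grip":-0.8,"linear":[0,0,0],"twist":0}

```text
t: 9.98
ee_pos: [535.1, 153.1, 30.7]
tool_rot: [-0.0, -0.152, 0.988, -0.0]
ft_force: [0.0, 0.4, 0.4]
opening: 78.6
```

Emit:
step_arm:
  plan:
    - {"grip":-0.8,"linear":[0,0,-0.1],"twist":0}
    - {"grip":-0.8,"linear":[0,0,-0.3],"twist":0}
    - {"grip":-0.8,"linear":[0,0,-0.6],"twist":0}
    - {"grip":-1,"linear":[0,0,-1],"twist":0}
    - {"grip":-1,"linear":[0,0,-1],"twist":0}

```text
t: 10.6
ee_pos: [537.7, 153.6, 134.3]
tool_rot: [0.003, -0.152, 0.988, -0.0]
ft_force: [0.6, -0.0, -0.7]
opening: 87.5
```

Emit:
step_arm:
  plan:
    - {"grip":-1,"linear":[0.25,-0.4,0],"twist":0}
    - {"grip":-1,"linear":[0.59,-0.87,0],"twist":0}

```text
t: 10.85
ee_pos: [504.7, 52.0, 130.3]
tool_rot: [0.0, -0.153, 0.988, -0.0]
ft_force: [1.1, -0.2, 0.1]
opening: 87.6
```

Emit:
step_arm:
  plan:
    - {"grip":-1,"linear":[0.29,-0.43,0],"twist":0}
    - {"grip":-1,"linear":[0.59,-0.87,0],"twist":0}

```text
t: 11.1
ee_pos: [473.5, -49.5, 130.2]
tool_rot: [-0.0, -0.152, 0.988, 0.0]
ft_force: [0.5, 0.1, 0.4]
opening: 87.9
```

Emit:
step_arm:
  plan:
    - {"grip":-1,"linear":[0.29,-0.43,0],"twist":0}
    - {"grip":-1,"linear":[0.59,-0.87,0],"twist":0}
    - {"grip":-1,"linear":[0.59,-0.87,0],"twist":0}
    - {"grip":-1,"linear":[0.59,-0.87,0],"twist":0}

```text
t: 11.6
ee_pos: [444.0, -148.5, 130.2]
tool_rot: [-0.0, -0.151, 0.989, 0.001]
ft_force: [0.4, -0.2, 0.0]
opening: 87.7
```

```bash
python3 - <<'E'
from plant import r
from h import *
print(r.sense()["ee_pos"])
for n in("scene","wrist"):
    f=r.grab_frame(n);cv2.imwrite(f"pics/{n}5.png",f["color"][:,:,::-1]);np.savez(n+"5.npz",**f)
E
```

```text
[ 443.98882388 -148.46467555  130.23836825]
```

View pics/scene5.png

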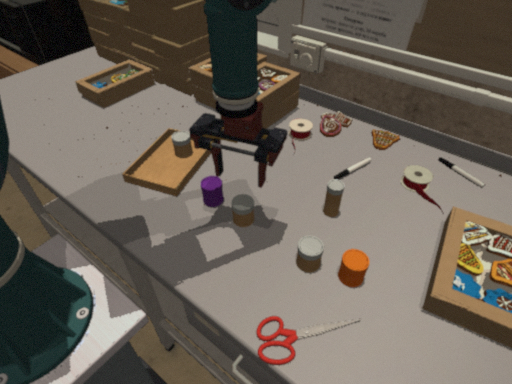

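View pics/wrist5.png

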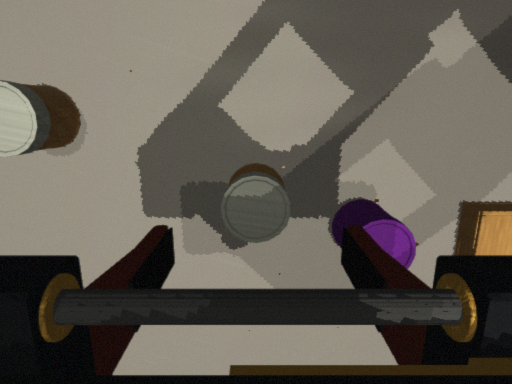

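The scene view shows canister a standing in the tray at (182,143). The wrist view shows b's lid at (255,208), and purple's top at (387,247) close to the right finger. I'll check that clearance.

```bash
python3 - <<'E'
from h import *
f=dict(np.load("wrist5.npz"))
t=np.array([443.99,-148.46]);a=np.arctan2(.989,-.151)*2
for n,u,v in(("b",255,208.5),("purple",387,247)):
    p=ray(f,u,v,58);d=p[:2]-t
    print(n,p.round(1),d@[np.cos(a),np.sin(a)], d@[np.sin(a),-np.cos(a)])
E
```

```text
b [ 447.6 -149.1   58. ] -3.2275880084739144 -1.7055894600314447
purple [446.6 -45.2  58. ] -33.288275238112035 97.81507904996961
```

Emit:
step_arm:
  plan:
    - {"grip":-0.7,"linear":[-0.03,-0.02,0],"twist":0}
    - {"grip":-0.7,"linear":[-0.03,-0.02,0.2],"twist":0}
    - {"grip":-0.7,"linear":[-0.03,-0.02,0.5],"twist":0}
    - {"grip":-0.7,"linear":[-0.03,-0.02,0.8],"twist":0}
    - {"grip":-0.7,"linear":[-0.03,-0.02,1],"twist":0}
    - {"grip":-0.7,"linear":[-0.03,-0.02,1],"twist":0}
    - {"grip":-0.7,"linear":[-0.03,-0.02,1],"twist":0}

```text
t: 12.58
ee_pos: [448.6, -149.7, 31.2]
tool_rot: [0.0, -0.152, 0.988, -0.0]
ft_force: [0.9, -0.4, 0.9]
opening: 74.6
```

Emit:
step_arm:
  force: 20
  plan:
    - {"grip":-0.7,"linear":[0,0,0.03],"twist":0}
    - {"grip":-0.7,"linear":[0,0,0.03],"twist":0}
    - {"grip":1,"linear":[0,0,0.03],"twist":0}
    - {"grip":1,"linear":[0,0,0.03],"twist":0}
    - {"grip":1,"linear":[0,0,0.03],"twist":0}
    - {"grip":1,"linear":[0,0,0.03],"twist":0}
    - {"grip":1,"linear":[0,0,0.03],"twist":0}

```text
t: 13.45
ee_pos: [447.8, -149.9, 27.8]
tool_rot: [-0.0, -0.152, 0.988, 0.0]
ft_force: [-0.2, 1.9, 3.4]
opening: 51.5
```

Emit:
step_arm:
  plan:
    - {"grip":1,"linear":[0,0,-0.1],"twist":0}
    - {"grip":1,"linear":[0,0,-0.3],"twist":0}
    - {"grip":1,"linear":[0,0,-0.6],"twist":0}
    - {"grip":1,"linear":[0,0,-1],"twist":0}
    - {"grip":1,"linear":[0,0,-1],"twist":0}
    - {"grip":1,"linear":[0,0,-1],"twist":0}

```text
t: 14.2
ee_pos: [447.6, -149.8, 127.4]
tool_rot: [-0.0, -0.152, 0.988, -0.0]
ft_force: [-1.0, -0.6, -1.9]
opening: 51.7
```

```bash
python3 - <<'E'
from plant import r
from h import *
print(r.sense()["ee_pos"])
for n in("wrist","top"):
    f=r.grab_frame(n);cv2.imwrite(f"pics/{n}6.png",f["color"][:,:,::-1]);np.savez(n+"6.npz",**f)
cv2.imwrite("pics/tr6.png",cv2.resize(f["color"][130:250,100:260],None,fx=5,fy=5,interpolation=2)[:,:,::-1])
E
```

```text
[ 447.57228761 -149.8357191   127.4255312 ]
```

View pics/wrist6.png

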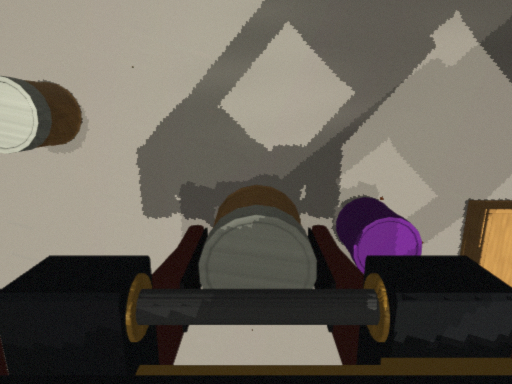

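View pics/tr6.png

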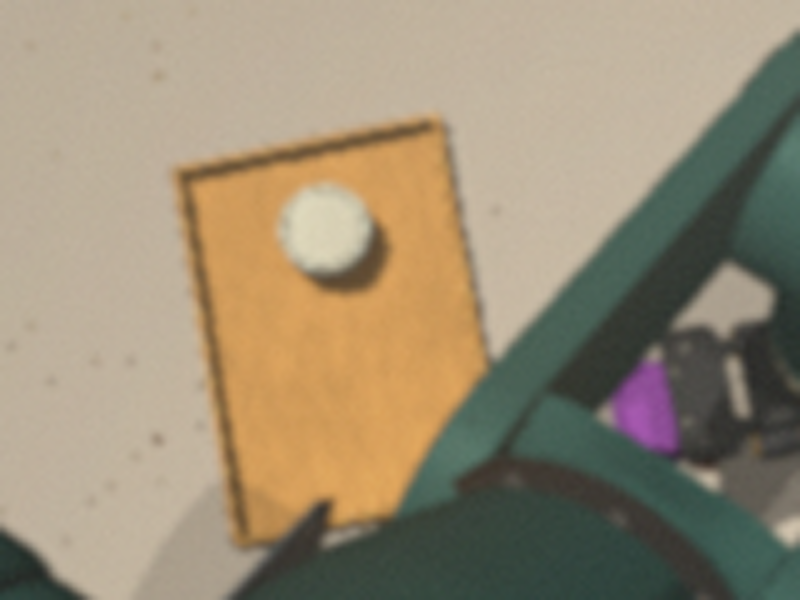

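Canister b is held upright. Canister a stands in the tray at crop (325,230), and the tray hasn't moved. Now I'll carry b to the near half.

Emit:
step_arm:
  plan:
    - {"grip":1,"linear":[-0.05,0.2,0],"twist":0}
    - {"grip":1,"linear":[-0.15,0.6,0],"twist":0}
    - {"grip":1,"linear":[-0.23,0.95,0],"twist":0}

```text
t: 14.68
ee_pos: [440.2, -51.2, 126.4]
tool_rot: [-0.001, -0.151, 0.988, 0.001]
ft_force: [-0.4, 0.4, -1.7]
opening: 52.0
```

Emit:
step_arm:
  plan:
    - {"grip":1,"linear":[-0.08,0.35,0],"twist":0}
    - {"grip":1,"linear":[-0.15,0.65,0],"twist":0}
    - {"grip":1,"linear":[-0.23,0.9,0],"twist":0}

```text
t: 15.05
ee_pos: [434.9, 41.5, 126.4]
tool_rot: [-0.001, -0.152, 0.988, 0.0]
ft_force: [0.2, 0.1, -2.0]
opening: 51.6
```

Emit:
step_arm:
  plan:
    - {"grip":1,"linear":[-0.08,0.3,0],"twist":0}
    - {"grip":1,"linear":[-0.15,0.55,0],"twist":0}
    - {"grip":1,"linear":[-0.23,0.78,0],"twist":0}
    - {"grip":1,"linear":[-0.23,0.78,0],"twist":0}
    - {"grip":1,"linear":[-0.23,0.78,0],"twist":0}

```text
t: 15.68
ee_pos: [434.2, 121.1, 126.9]
tool_rot: [-0.001, -0.152, 0.988, -0.0]
ft_force: [-0.0, -0.1, -1.9]
opening: 52.0
```

Emit:
step_arm:
  plan:
    - {"grip":1,"linear":[0,0,0.2],"twist":0}
    - {"grip":1,"linear":[0,0,0.4],"twist":0}
    - {"grip":1,"linear":[0,0,0.6],"twist":0}
    - {"grip":1,"linear":[0,0,0.75],"twist":0}
    - {"grip":1,"linear":[0,0,0.83],"twist":0}
    - {"grip":1,"linear":[0,0,0.88],"twist":0}
    - {"grip":1,"linear":[0,0,0.88],"twist":0}
    - {"grip":1,"linear":[0,0,0.88],"twist":0}

```text
t: 16.68
ee_pos: [435.2, 121.6, 40.0]
tool_rot: [0.0, -0.152, 0.988, -0.0]
ft_force: [-0.2, 0.5, -0.7]
opening: 51.4
```

```bash
python3 - <<'E'
from plant import r
from h import *
print(r.sense()["ee_pos"])
f=r.grab_frame("scene");cv2.imwrite("pics/scene7.png",cv2.resize(f["color"][60:260,100:300],(560,560),interpolation=2)[:,:,::-1])
E
```

```text
[435.23789539 121.59559297  40.03996372]
```

View pics/scene7.png

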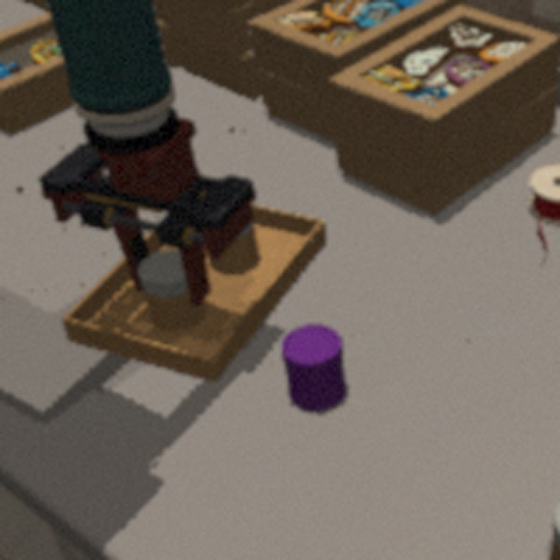

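Canister b is over the near half of the tray, and a is undisturbed behind the gripper.

Emit:
step_arm:
  plan:
    - {"grip":1,"linear":[0,0,0.03],"twist":0}
    - {"grip":1,"linear":[0,0,0.06],"twist":0}
    - {"grip":1,"linear":[0,0,0.075],"twist":0}
    - {"grip":1,"linear":[0,0,0.075],"twist":0}
    - {"grip":1,"linear":[0,0,0.075],"twist":0}

```text
t: 17.35
ee_pos: [434.9, 121.6, 32.1]
tool_rot: [-0.0, -0.152, 0.988, -0.0]
ft_force: [-0.6, -0.3, -1.9]
opening: 51.3
```

Emit:
step_arm:
  plan:
    - {"grip":1,"linear":[0,0,0.005],"twist":0}
    - {"grip":1,"linear":[0,0,0.01],"twist":0}
    - {"grip":1,"linear":[0,0,0.01],"twist":0}

```text
t: 17.73
ee_pos: [435.0, 121.6, 31.7]
tool_rot: [0.0, -0.152, 0.988, -0.0]
ft_force: [-2.3, -0.4, 8.7]
opening: 51.6
```

The reading is 8.7 N, so b is on the floor. I'll release and withdraw.

Emit:
step_arm:
  plan:
    - {"grip":-0.2,"linear":[0,0,0.005],"twist":0}
    - {"grip":-0.6,"linear":[0,0,0.005],"twist":0}
    - {"grip":-0.8,"linear":[0,0,0.005],"twist":0}
    - {"grip":-0.8,"linear":[0,0,0.005],"twist":0}
    - {"grip":-0.8,"linear":[0,0,0.005],"twist":0}

```text
t: 18.35
ee_pos: [434.8, 121.6, 30.6]
tool_rot: [-0.0, -0.152, 0.988, -0.0]
ft_force: [-0.3, -0.3, -0.8]
opening: 78.7
```

Emit:
step_arm:
  plan:
    - {"grip":-0.8,"linear":[0,0,-0.1],"twist":0}
    - {"grip":-0.8,"linear":[0,0,-0.3],"twist":0}
    - {"grip":-0.8,"linear":[0,0,-0.6],"twist":0}
    - {"grip":-0.8,"linear":[0,0,-1],"twist":0}
    - {"grip":-0.8,"linear":[0,0,-1],"twist":0}

```text
t: 18.98
ee_pos: [437.3, 121.9, 133.8]
tool_rot: [0.003, -0.152, 0.988, -0.0]
ft_force: [-0.5, 0.5, -0.4]
opening: 79.1
```

Emit:
step_arm:
  plan:
    - {"grip":-1,"linear":[0,-0.4,-0.4],"twist":0}
    - {"grip":-1,"linear":[0,-1,-0.8],"twist":0}
    - {"grip":-1,"linear":[0,-1,-0.8],"twist":0}

```text
t: 19.35
ee_pos: [467.2, 23.8, 212.5]
tool_rot: [0.002, -0.15, 0.989, -0.001]
ft_force: [0.1, 0.6, 0.1]
opening: 87.5
```

Emit:
step_arm:
  plan:
    - {"grip":-1,"linear":[0,-0.5,0],"twist":0}
    - {"grip":-1,"linear":[0,-1,0],"twist":0}
    - {"grip":-1,"linear":[0,-1,0],"twist":0}
    - {"grip":-1,"linear":[0,-1,0],"twist":0}

```text
t: 19.85
ee_pos: [493.5, -68.0, 209.4]
tool_rot: [-0.001, -0.151, 0.988, 0.001]
ft_force: [0.8, 0.3, 0.6]
opening: 88.3
```

```bash
python3 - <<'E'
from plant import r
from h import *
print(r.sense()["ee_pos"])
for n in("scene","top"):
    f=r.grab_frame(n);cv2.imwrite(f"pics/{n}8.png",f["color"][:,:,::-1]);np.savez(n+"8.npz",**f)
cv2.imwrite("pics/tr8.png",cv2.resize(f["color"][130:250,100:260],None,fx=5,fy=5,interpolation=2)[:,:,::-1])
E
```

```text
[493.49467246 -68.03988351 209.39543014]
```

View pics/scene8.png

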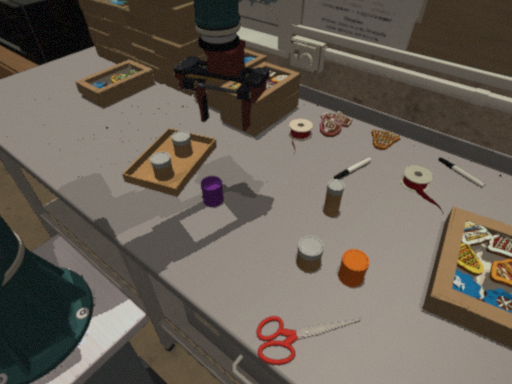

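View pics/tr8.png

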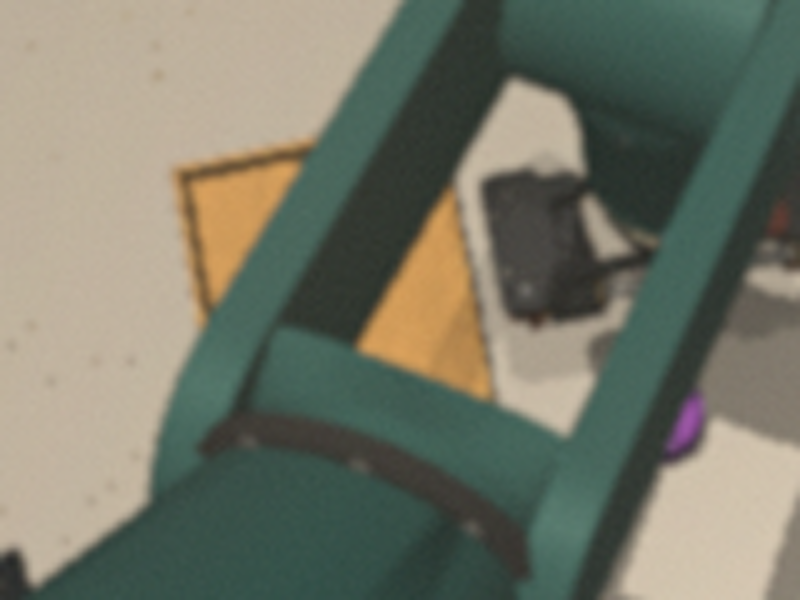

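Both canisters stand upright in the tray, at (181,143) and (162,165). The third is still at (310,250), and the slim one, purple and orange have not moved. I'll check the positions in numbers.

```bash
python3 - <<'E'
from h import *
f=dict(np.load("scene8.npz"));g=dict(np.load("scene0.npz"))
a=.305
for n,u,v in(("a",181,137.5),("b",161,158)):
    p=ray(f,u,v,62);d=p[:2]-[484,138];print(n,p.round(),"tray xy",d@[np.cos(a),np.sin(a)],d@[-np.sin(a),np.cos(a)])
d=np.abs(f["color"].astype(int)-g["color"]).max(2)
for n,s in(("third",np.s_[232:275,292:328]),("slim",np.s_[175:220,322:348]),("tray front corner",np.s_[165:195,120:150]),("tray right corner",np.s_[130:150,205:220])):print(n,"mean abs change",d[s].mean())
E
```

```text
a [527. 141.  62.] tray xy 42.161081347104364 -10.16094657086597
b [433. 114.  62.] tray xy -55.89649164779786 -8.007709320200894
third mean abs change 9.62984496124031
slim mean abs change 8.728205128205127
tray front corner mean abs change 8.8
tray right corner mean abs change 9.043333333333333
```

```bash
python3 - <<'E'
from plant import r
print(r.close_job(), r.sense()["t"])
E
```

```text
the job is handed in; nothing more can be done
the job is handed in; nothing more can be done
```

I stood two of the short, wide canisters upright in the tray, one in the far half and one in the near half. They were lowered to light contact, at most about 9 N at the wrist, then released. I handed the job in at about 20 s with the gripper clear; it reports no verdict.

- **Position in the tray:** the last scene picture put the two canisters at about (42, −10) and (−56, −8) mm in the tray's axes, inside the ±90 / ±56 mm limits. I had aimed for (±52, 0). The difference of about 10–14 mm may come from reading the lid centres by eye in that picture, which is good to about 8 mm.
- **Untouched things:** the third short canister, the tall slim one and the tray show no change from the first picture beyond image noise. By eye, the purple and orange look-alikes had not moved either.
- **Check that did not work:** the arm blocked the last top view of the tray, so that check rests on the scene camera alone. An earlier clear top view did show the first canister in place and the tray unmoved.

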